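# Set the tag slide to the index clip and strike the mark

## Task

Set up the blue marking press and strike the tag: nudge the stiff slide to the left by its orange tab until its white pointer stands within the width of the red clip on the scale, never letting it run past the clip. Only then press the red plunger head all the way down to its stop, hold it there for about a second, and let it spring fully back up, with the slide still on the clip. Leave the wash bottle, the tin and the magnifier where they stand.

Things in the scene. Friction and masses are not known exactly. Their poses are not given: they have to be found in the camera images.
- press: Blue and grey marking press fixed to the bench. Origin at bench level; x to its back, y to its left seen from the front, z up. Grey base, 14 mm thick, x -85 to 105, y -130 to 130 mm. Blue column at x 78 to 102, y -30 to 30 mm; its arm reaches forward to x 20, y -22 to 22 mm, top at z 74 mm. Rod blocks at y -123 and 123 mm rise to z 33 mm.
- slide (a joint): Position in m of the tag slide along press +y (left): 0 at its right end, 0.115 at its left end; pointer at press y = value - 0.060. Starts at 0 to 0.02, always right of the clip. Stiff: about 4 N to push, stays where left. The slide is a dark plate 112 (x) by 110 mm (y), centred under the pointer in y, top at z 32 mm, with a brass tag that passes under the plunger.
- tab (a point): Centre of the orange upright tab on the slide, by which it is pushed: 30 mm (press x) by 16 mm (press y), from z 32 to 73 mm; this point at press x -36, z 52 mm. Its right-hand face is 8 mm towards press -y from this point. 45 mm of flat slide plate lie free on either side of it.
- pointer (a point): Front tip of the white pointer on the slide, 2.5 mm wide, in line (same press y) with the tab's centre; press x -68 mm, z 28 mm.
- clip: Red index clip on the scale strip at the front edge of the base, 8 mm wide along press y, its middle at this body's y = 0; fixed (it marks where the slide must stand; press y between -5 and +45 mm). Origin at bench level, on the press's middle line x = 0, axes parallel to the press's.
- clip_mark (a point): Middle of the red clip's top, z 23 mm, press x -73 mm. The slide is set when the pointer is within 4 mm of this point measured along press y.
- plunger (a joint): How far the spring plunger is pressed, in m: 0 up, 0.014 down at its hard stop. The spring takes about 4 N to start and 10 N at the stop, and pushes it up again when released.
- plunger_top (a point): Centre of the top of the red plunger head, a flat-topped mushroom 44 mm across and 11 mm thick, at press x 40, y 0, z 105 mm when up (91 mm when fully down). It is pressed straight down. The eyepieces of the microscope overhang the bench beyond world x 0.66 m, from z 0.39 m up: keep the wrist clear of them.
- bottle: Bystander: white squeeze wash bottle with red cap and bent spout, 57 x 78 x 176 mm, loose, upright; it stands on the thin dark mat to the left of the press; origin under it. Must not be moved or tipped.
- tin: Bystander: round white screw tin with a green top, 60 mm across, 25 mm high, loose, on the mat to the left of the press; origin at the centre of its underside.
- magnifier: Bystander: black round stand magnifier, 41 mm across, 36 mm high, loose, on the bench at the right end of the press; origin at the centre of its underside.

How it is judged:
On the way, in this order (a step that is already met when the one before it is completed fails the run):
1. the slide stands still with its pointer within the clip's width, the plunger still up (y of pointer in the frame of clip between -0.004 and 0.004 m and velocity of joint slide between -0.004 and 0.004 m/s and value of joint plunger below 0.003 m), for 0.3 s.
2. the plunger is held down at its stop with the slide on the clip (y of pointer in the frame of clip between -0.004 and 0.004 m and value of joint plunger above 0.0125 m), for 0.4 s.
At the end, for the whole second after the job is handed in: The slide rests with its pointer within 4 mm of the clip's middle along the scale, the plunger has been held at its stop and has sprung back up (within 1.5 mm), and the bottle, tin and magnifier stand upright within 20 mm of where they stood (y of pointer in the frame of clip between -0.004 and 0.004 m and value of joint plunger below 0.0015 m and velocity of joint slide between -0.004 and 0.004 m/s and distance of each of bottle, tin, magnifier from where it was at the start of the episode below 0.02 m and angle between each of bottle, tin, magnifier's own z axis and vertical below 0.2 rad); the robot touches nothing.
It fails at once if the pointer runs past the clip (more than 6 mm beyond its middle) (y of pointer in the frame of clip above 0.006 m).
It fails at once if the plunger is pressed (over 6 mm) while the pointer is not at the clip (value of joint plunger above 0.006 m and (y of pointer in the frame of clip below -0.005 m or y of pointer in the frame of clip above 0.005 m)).
It fails at once if the bottle, tin or magnifier is shoved or tipped (distance of any of bottle, tin, magnifier from where it was at the start of the episode above 0.03 m or angle between any of bottle, tin, magnifier's own z axis and vertical above 0.35 rad).
It also fails if it takes over 58 s, if anything falls off the work surface, if the arm or the gripper's body presses on something with over 40 N, if the wrist force passes 120 N, or if a joint passes its speed limit or range.

## Robot

A 6-joint arm with a two-finger parallel gripper is mounted at the origin on a cart in front of the work surface, level with it; the furniture and walls round the work are solid. World frame = base frame: x ahead of the robot, y to its left, z up, the work surface at z = 0. Lengths are in m, angles in rad, forces in N, time in s.
With the tool pointing down it reaches from about 0.375 to 0.9 m from the base axis. Payload 3.1 kg.
Tool frame: the origin (TCP) lies midway between the tips of the shut fingers; the grasp point (between the pads) lies 19 mm behind it; z points along the fingers, y is the line along which they close (so a half turn about z gives the same grasp; the last joint's range is limited). The gripper opens to 87 mm and grips with 3 to 60 N. Pads are 19 mm wide; open, the fingers measure 117 mm over their backs; the gripper's body (75 mm by 190 mm) begins 51 mm behind the grasp point.
Start: joints at [1.115, 0.527, 1.433, -0, 1.181, -0.178], TCP at [0.171, 0.601, 0.223] pointing down, gripper open.
Joint ranges: [-3.08, 3.08], [-0.75, 2.2], [0.22, 2.44], [-1.43, 4.57], [0, 2.65], [-2.85, 2.85]. Speed limits (rad/s): [2.79, 2.79, 3.14, 3.14, 3.14, 3.14].

## Interface

Orientations are given as a unit quaternion [x, y, z, w].
In Python, from rig import status, imaging, order gives the robot as it stands.
- The arm moves only by the tool arm_command, never from a script. Its argument "deltas" is one flat list of numbers, 5 for each row, row after row: the opening, from -1 (shut) to 1 (fully open), so that 0 is half open, then the shift along the tool's x, y, z in m, then the turn about the tool's z in rad. In form: [gripper, tx, ty, tz, roll, gripper, tx, ty, tz, roll, ...]. A call has 1 to 12 rows; each row shifts and turns the commanded pose from where the row before left it, along the tool's axes as they then stand; what a row does not reach is not made up. A row lasts 1/8 s, in which the tool goes at most 62.5 mm and 10.7 degrees, less where a joint would pass 70% of its speed; a pose out of reach is approached as far as the arm can. A call with a gripper value outside its range is refused whole. The fingers move at their own pace and stop on an object; "newtons" is the grip in N (left out, the last holds). Time passes only in rows, so rows that do not move let the fingers close. It gives the time, the measured TCP pose, the force, the opening and the grip force at its end, in the units of the state.
- status.get_obs(): the state, without advancing time (a new reading comes with each control period).
- imaging.camera(name): name is "scene" or "top"; returns (picture, depth): 480x640x3 uint8, red, green, blue; 480x640 float32, m along the optical axis (not along the pixel's ray), 0 where there is no reading.
- imaging.camera_params(name): a dict with "intrinsics" (3x3 intrinsics, pixels), "camera_from_world" (4x4, takes a point from world to camera coordinates). Camera axes: x right, y up, looking along -z (the intrinsics and any distortion apply to the point x, -y, -z); pixel columns grow to the right and rows downward; lengths in m; the calibration is good to about 2 mm. A picture is of the moment at which its call begins. camera_params takes no time and is no camera call.
- order.hand_in(): hands the job in; it is judged then, once.
The state is a dict: "time": time; "q": joint angles; "joint_velocities": joint speeds; "joint_torque": joint torques, N m; "position": TCP position; "tool_rot": TCP orientation; "ft_force": force on the tool from outside, world axes, zero at the start; "moment": the same for the moment, N m; "grip_width": finger opening in m; "grip_force": force on a finger pad.
Only numpy, scipy, OpenCV 4.12 (cv2) and the standard library are available. Lean on these libraries where they do the work, as an engineer would, in place of code of your own. Each camera call takes 0.05 s, during which the arm holds its last target. There are 200 camera calls.

## Working session

There is one attempt and no reset: what is moved stays moved. The work goes in short steps, Python scripts to look and compute and a tool call to move; the robot and the scene stay as the last step left them, time stands still between calls to the robot, and variables do not carry over. Pictures are saved under pics/ and viewed, at most 10 in all, crops included, and the job is handed in when it is done.

Besides the shell and the picture viewer there is one more tool, called after "Emit:" by a JSON object that holds its "fn" and its "kwargs". arm_command: Moves the arm, as the interface text tells. Its arguments: {"type":"object","properties":{"deltas":{"type":"array"},"newtons":{"type":"number"}},"required":["deltas"]}

```bash
mkdir -p pics
cat > h.py <<'E'
import numpy as np,cv2
from rig import status,imaging,order
def cam(n,f=None):
    p,d=imaging.camera(n)
    if f: cv2.imwrite('pics/'+f,p[:,:,::-1])
    return p,d
def world(n,u,v,d):
    P=imaging.camera_params(n);K=np.array(P['intrinsics']);T=np.linalg.inv(np.array(P['camera_from_world']))
    u,v,d=map(np.asarray,(u,v,d))
    c=np.stack([(u-K[0,2])/K[0,0]*d,-(v-K[1,2])/K[1,1]*d,-d,np.ones_like(d)],-1)
    return (c@T.T)[...,:3]
E
python3 - <<'E'
from h import *
for n in('scene','top'):
    p,d=cam(n,n+'1.png'); np.savez(n+'1.npz',p=p,d=d)
    P=imaging.camera_params(n);print(n,P)
o=status.get_obs();print(o)
E
```

```text
scene {'intrinsics': array([[542.51145079,   0.        , 326.88650212],
       [  0.        , 542.51145079, 236.90174231],
       [  0.        ,   0.        ,   1.        ]]), 'camera_from_world': array([[ 0.78409   , -0.62044481,  0.01584622, -0.4791007 ],
       [ 0.36042677,  0.47597944,  0.80220703, -0.2266872 ],
       [-0.50526766, -0.62329111,  0.59683564, -0.87476963],
       [ 0.        ,  0.        ,  0.        ,  1.        ]])}
top {'intrinsics': array([[446.3337563 ,   0.        , 315.64557042],
       [  0.        , 446.3337563 , 235.18411813],
       [  0.        ,   0.        ,   1.        ]]), 'camera_from_world': array([[ 0.02311247, -0.99969604, -0.00858176, -0.10895495],
       [ 0.98909416,  0.02161671,  0.14568963, -0.55234576],
       [-0.14545984, -0.01185541,  0.98929312, -0.88782634],
       [ 0.        ,  0.        ,  0.        ,  1.        ]])}
{'time': 0.1, 'q': array([ 1.11550030e+00,  5.28356079e-01,  1.43379181e+00,  6.44183318e-06,
        1.18137447e+00, -1.78507813e-01]), 'joint_velocities': array([-1.92094266e-03, -2.58697932e-03, -2.41213273e-03,  5.85959081e-05,
        2.95819002e-03, -1.36326691e-03]), 'joint_torque': array([ 2.64656956e-04, -4.40985954e+01, -1.77150947e+01,  6.35034358e-02,
        5.34479634e-02, -5.76436469e-05]), 'position': array([0.17047173, 0.6006159 , 0.22167439]), 'tool_rot': array([ 1.37953905e-01,  9.90438180e-01, -9.15877350e-04, -3.03500872e-04]), 'ft_force': array([-0.13433722,  0.93574368,  0.78425092]), 'moment': array([ 0.0123002 ,  0.007759  , -0.00843644]), 'grip_force': 0.0, 'grip_width': 0.08671324373123769}
```

View pics/scene1.png

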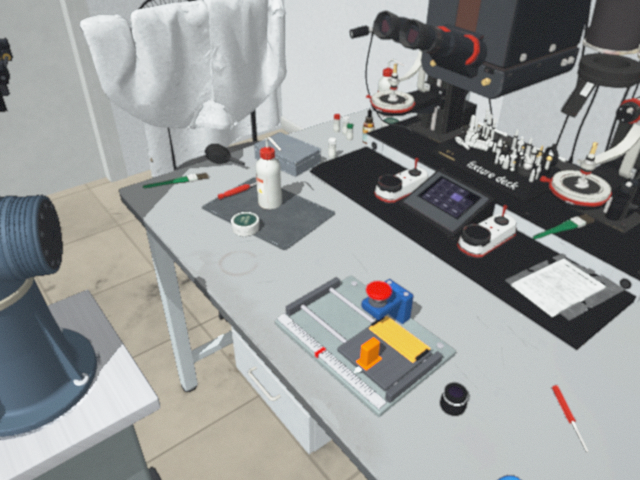

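View pics/top1.png

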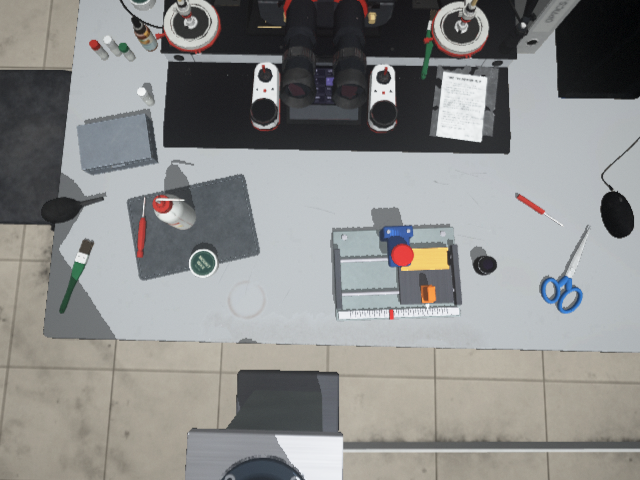

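The scene view shows the press with its red plunger head (378,292), orange tab (370,352) and red clip (320,352). In the top view they are at (401,254), (428,293) and (391,314), with the magnifier at (485,265) and the bottle and tin well to the left.

```bash
cat >> h.py <<'E'
def onz(n,u,v,z):
    a=world(n,u,v,np.ones(np.shape(u)));b=world(n,u,v,2*np.ones(np.shape(u)))
    t=(z-a[...,2])/(b[...,2]-a[...,2]);return a+t[...,None]*(b-a)
def comps(p,lo,hi,box):
    x0,y0,x1,y1=box;h=cv2.cvtColor(p,cv2.COLOR_RGB2HSV);m=cv2.inRange(h,lo,hi)
    if lo[0]==0: m|=cv2.inRange(h,(174,lo[1],lo[2]),(180,255,255))
    k=np.zeros_like(m);k[y0:y1,x0:x1]=m[y0:y1,x0:x1];return k
E
python3 - <<'E'
from h import *
for n,box in(('top',(320,200,480,330)),('scene',(260,270,470,420))):
    f=np.load(n+'1.npz');p,d=f['p'],f['d']
    for nm,lo,hi,zs in(('red',(0,150,90),(5,255,255),(.105,.023)),('orange',(8,170,120),(19,255,255),(.073,)),):
        m=comps(p,lo,hi,box);c,l,s,ce=cv2.connectedComponentsWithStats(m)
        for i in range(1,c):
            if s[i,4]<8: continue
            v,u=np.nonzero(l==i);w=world(n,u,v,d[v,u]);
            top=w[:,2]>np.percentile(w[:,2],95)-.006
            print(n,nm,s[i],ce[i].round(1),'depthmed',np.median(w,0).round(4),'top',top.sum(),w[top].mean(0).round(4),w[top].min(0).round(3),w[top].max(0).round(3))
            for z in zs: print('   onz',z,onz(n,u[top].mean(),v[top].mean(),z).round(4))
# base corners: scale strip/ base plane points z 10-17mm region
f=np.load('top1.npz');p,d=f['p'],f['d'];v,u=np.mgrid[200:340,310:490];v=v.ravel();u=u.ravel()
w=world('top',u,v,d[v,u]);m=(w[:,2]>.009)&(w[:,2]<.05)
img=np.zeros((480,640),np.uint8);img[v[m],u[m]]=255
c,l,s,ce=cv2.connectedComponentsWithStats(img);i=1+np.argmax(s[1:,4]);k=(l==i)
vv,uu=np.nonzero(k);W=world('top',uu,vv,d[vv,uu])[:,:2]
r=cv2.minAreaRect(W.astype(np.float32));print(r,cv2.boxPoints(r),len(W))
E
python3 - <<'E'
import cv2
a=cv2.imread('pics/top1.png')[215:335,320:500];cv2.imwrite('pics/c1.png',cv2.resize(a,None,fx=4.4,fy=4.4,interpolation=cv2.INTER_CUBIC))
E
```

```text
top red [391 244  23  22 382] [401.9 254.6] depthmed [ 0.5108 -0.2638  0.1028] top 362 [ 0.5108 -0.2626  0.11  ] [ 0.42  -0.285  0.1  ] [ 0.532 -0.108  0.958]
   onz 0.105 [ 0.5113 -0.2635  0.105 ]
   onz 0.023 [ 0.5201 -0.2785  0.023 ]
top red [390 310   3   9  27] [391. 314.] depthmed [ 0.3963 -0.2558  0.0201] top 27 [ 0.3964 -0.2557  0.0204] [ 0.388 -0.258  0.017] [ 0.405 -0.253  0.025]
   onz 0.105 [ 0.3985 -0.2424  0.105 ]
   onz 0.023 [ 0.3964 -0.2553  0.023 ]
top orange [421 285  15  17 148] [429.1 293.7] depthmed [ 0.4383 -0.324   0.0702] top 108 [ 0.4388 -0.3202  0.0957] [ 0.42  -0.335  0.068] [ 0.454 -0.108  0.958]
   onz 0.073 [ 0.4391 -0.3257  0.073 ]
scene red [366 281  26  19 378] [378.4 290.3] depthmed [ 0.5052 -0.2678  0.1044] top 334 [ 0.507  -0.2669  0.1044] [ 0.488 -0.285  0.101] [ 0.528 -0.245  0.108]
   onz 0.105 [ 0.5065 -0.2674  0.105 ]
   onz 0.023 [ 0.5729 -0.2043  0.023 ]
scene red [315 348  10   9  34] [319.  351.6] depthmed [ 0.3911 -0.2567  0.0223] top 31 [ 0.3918 -0.2563  0.0224] [ 0.383 -0.259  0.019] [ 0.401 -0.253  0.026]
   onz 0.105 [ 0.3466 -0.3136  0.105 ]
   onz 0.023 [ 0.3914 -0.2567  0.023 ]
scene orange [356 338  26  32 495] [369.3 353.7] depthmed [ 0.4323 -0.3323  0.0547] top 150 [ 0.4274 -0.3361  0.0848] [ 0.015 -0.735  0.068] [ 0.452 -0.319  0.712]
   onz 0.073 [ 0.4345 -0.3288  0.073 ]
((0.48167097568511963, -0.266179621219635), (0.18996067345142365, 0.25988438725471497), 3.356884002685547) [[ 0.37924483 -0.14202198]
 [ 0.39446238 -0.40146044]
 [ 0.58409715 -0.39033726]
 [ 0.5688796  -0.1308988 ]] 9862
```

View pics/c1.png

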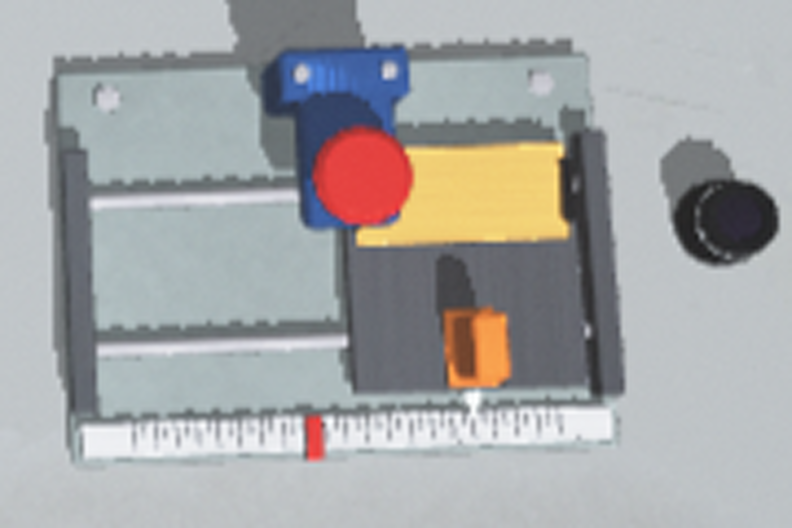

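```bash
cat >> h.py <<'E'
from scipy.spatial.transform import Rotation as R
YAW=np.radians(3.357);O=np.array([.4710,-.2670])
XA=np.array([np.cos(YAW),np.sin(YAW)]);YA=np.array([-np.sin(YAW),np.cos(YAW)])
def press(w): d=np.asarray(w)[...,:2]-O;return np.stack([d@XA,d@YA],-1)
def pw(x,y): return O+x*XA+y*YA
def go(*P,roll=0):
    o=status.get_obs();r=R.from_quat(o['tool_rot'])*R.from_euler('z',roll);p=o['position']
    for t in P: print('to',np.round(t,4),'tool delta',r.inv().apply(np.array(t)-p).round(4));p=np.array(t)
def show():
    o=status.get_obs();r=R.from_quat(o['tool_rot']).as_matrix();print(round(o['time'],2),o['position'].round(4),'yaw y',np.degrees(np.arctan2(r[1,1],r[0,1])).round(2),'z',r[:,2].round(4),'F',o['ft_force'].round(2),'w',round(float(o['grip_width']),4),round(float(o['grip_force']),2))
def look(n,p):
    # clip + pointer press-y from colour
    import sys
E
python3 - <<'E'
from h import *
f=np.load('top1.npz');p=f['p']
print('ptr top',press(onz('top',427.5,305.5,.028)),'clip',press(onz('top',391.0,314.0,.023)))
m=comps(p,(8,170,120),(19,255,255),(320,200,480,330))
hsv=cv2.cvtColor(p,cv2.COLOR_RGB2HSV)
print(p[284:305,426:431].min(2)); 
for r in (287,290,294,298): print(r,p[r,418:440].tolist())
# pointer: white pixels between slide and scale
g=p.min(2).astype(int);print(g[300:314,420:436])
print(g[308:320,386:398]); print(p[314,386:398].tolist())
a=onz('top',np.array([421.,436.]),np.array([294.,294.]),.073);print(press(a))
show()
w1=np.r_[.42,.12,.22];t=pw(-.036,-.06);go(w1,np.r_[t,.22],roll=-.336)
for n in('scene',):
    p=np.load('scene1.npz')['p'];cv2.imwrite('pics/c2.png',cv2.resize(p[270:420,270:470,::-1],None,fx=4,fy=4,interpolation=cv2.INTER_CUBIC))
E
```

```text
ptr top [-0.05905242 -0.05905702] clip [-0.07375851  0.01600463]
[[ 67  68  94  98  99]
 [ 55  55  56  62  60]
 [ 52  51  55  60  63]
 [ 45  52  65  70  68]
 [ 45  55  71  76  75]
 [ 45  55  69  77  75]
 [ 47  53  66  77  76]
 [ 45  52  68  76  78]
 [ 47  48  64  77  79]
 [ 45  46  65  79  79]
 [ 47  47  64  79  79]
 [ 44  45  63  79  78]
 [ 46  47  62  77  79]
 [ 46  46  62  78  80]
 [ 48  45  61  77  79]
 [ 46  45  61  75  79]
 [ 51  51  60  76  75]
 [ 66  65  67  75  75]
 [ 84  85  85  92  94]
 [149 153 179 144 133]
 [230 232 245 197 172]]
287 [[102, 106, 111], [105, 107, 115], [89, 74, 67], [170, 98, 57], [174, 99, 56], [141, 80, 49], [117, 69, 46], [117, 70, 47], [114, 68, 45], [164, 90, 52], [227, 128, 65], [235, 139, 70], [236, 140, 68], [239, 144, 71], [240, 145, 71], [241, 147, 71], [246, 167, 77], [145, 115, 106], [101, 102, 108], [99, 101, 108], [98, 100, 107], [99, 101, 106]]
290 [[104, 107, 113], [105, 107, 113], [89, 82, 80], [171, 98, 60], [176, 100, 56], [126, 73, 48], [114, 67, 44], [116, 70, 47], [116, 70, 47], [173, 96, 53], [232, 135, 66], [246, 157, 77], [246, 15
[... 2196 characters left out ...]
 232 233 233]
 [231 233 231 125  75  69  69 129 225 227 226 224]
 [211 222 212 108  74  68  68 119 200 190 185 183]
 [175 173 171  95  74  70  74 120 178 181 181 179]
 [184 183 176 144 132 128 137 159 180 181 180 178]]
[[234, 235, 239], [234, 236, 239], [234, 236, 239], [126, 110, 112], [222, 69, 67], [230, 71, 69], [230, 70, 68], [189, 132, 134], [192, 190, 195], [231, 233, 237], [235, 236, 239], [233, 235, 238]]
[[-0.03552594 -0.03723274]
 [-0.03657116 -0.06657584]]
0.1 [0.1705 0.6006 0.2217] yaw y 74.14 z [-9.0e-04 -1.7e-03 -1.0e+00] F [-0.13  0.94  0.78] w 0.0867 0.0
to [0.42 0.12 0.22] tool delta [-0.2207 -0.4945  0.0023]
to [ 0.4386 -0.329   0.22  ] tool delta [ 0.008  -0.4493  0.0008]
```

View pics/c2.png

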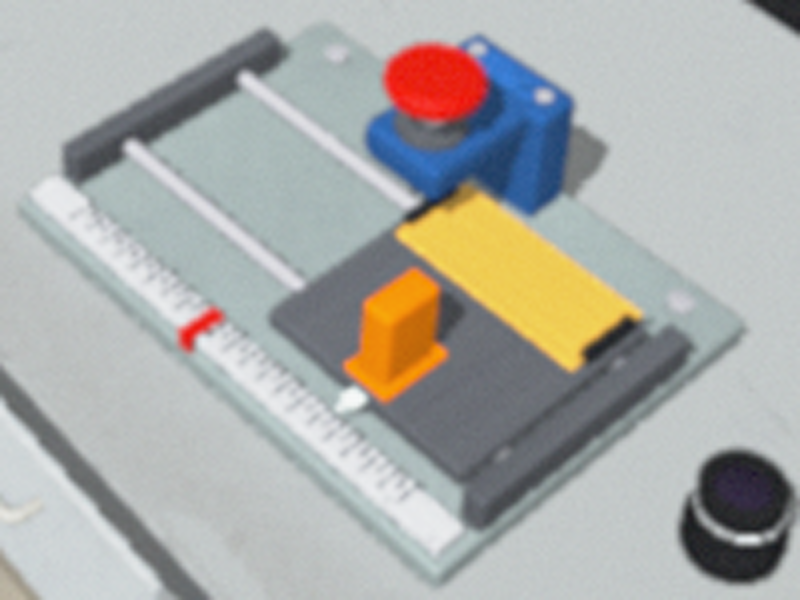

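Emit:
{"fn": "arm_command", "kwargs": {"deltas": [0.3,0,0,0,-0.168,0.3,0,0,0,-0.168,0.3,-0.022,-0.0495,0,0,0.3,-0.022,-0.0495,0,0,0.3,-0.022,-0.0495,0,0,0.3,-0.022,-0.0495,0,0,0.3,-0.022,-0.0495,0,0,0.3,-0.022,-0.0495,0,0,0.3,-0.022,-0.0495,0,0,0.3,-0.022,-0.0495,0,0,0.3,-0.022,-0.0495,0,0,0.3,-0.022,-0.0495,0,0]}}

```text
time: 1.6
position: [0.4201, 0.1184, 0.2225]
tool_rot: [-0.029, 1.0, 0.0, -0.0]
ft_force: [0.5, 0.3, 0.2]
grip_width: 0.0568
grip_force: 0.0
```

Emit:
{"fn": "arm_command", "kwargs": {"deltas": [0.3,0,-0.045,0,0,0.3,0,-0.045,0,0,0.3,0,-0.045,0,0,0.3,0,-0.045,0,0,0.3,0,-0.045,0,0,0.3,0,-0.045,0,0,0.3,0,-0.045,0,0,0.3,0,-0.045,0,0,0.3,0,-0.045,0,0,0.3,0,-0.04,0,0,0.3,0,0,0,0,0.3,0,0,0,0]}}

```text
time: 3.1
position: [0.4453, -0.3232, 0.2219]
tool_rot: [-0.029, 1.0, 0.001, -0.001]
ft_force: [-0.4, 0.3, -0.4]
grip_width: 0.0567
grip_force: 0.0
```

Run:
```python
from h import *
show();t=pw(-.036,-.058);print(press(status.get_obs()['position']));go(np.r_[t,.12],np.r_[t,.045])
```

```text
3.1 [ 0.4453 -0.3232  0.2219] yaw y 93.37 z [-0.0014  0.002  -1.    ] F [-0.42  0.3  -0.36] w 0.0567 0.0
[-0.02892211 -0.05462078]
to [ 0.4385 -0.327   0.12  ] tool delta [ 0.007  -0.0036  0.1019]
to [ 0.4385 -0.327   0.045 ] tool delta [-0.0001 -0.0002  0.075 ]
```

Emit:
{"fn": "arm_command", "kwargs": {"deltas": [0.3,0.007,-0.0035,0.035,0,0.3,0,0,0.035,0,0.3,0,0,0.03,0,0.3,0,0,0.025,0,0.3,0,0,0.025,0,0.3,0,0,0.025,0,0.3,0,0,0,0]}}

```text
time: 3.98
position: [0.4381, -0.3254, 0.0462]
tool_rot: [-0.03, 1.0, 0.002, -0.002]
ft_force: [-0.9, 0.2, 0.5]
grip_width: 0.0567
grip_force: 0.0
```

Run:
```python
from h import *
show();print(press(status.get_obs()['position']))
p,d=cam('scene');cv2.imwrite('pics/s2.png',cv2.resize(p[230:420,250:480,::-1],None,fx=3,fy=3))
```

```text
3.98 [ 0.4381 -0.3254  0.0462] yaw y 93.47 z [-0.0034  0.0041 -1.    ] F [-0.94  0.17  0.45] w 0.0567 0.0
[-0.03622881 -0.05633552]
```

View pics/s2.png

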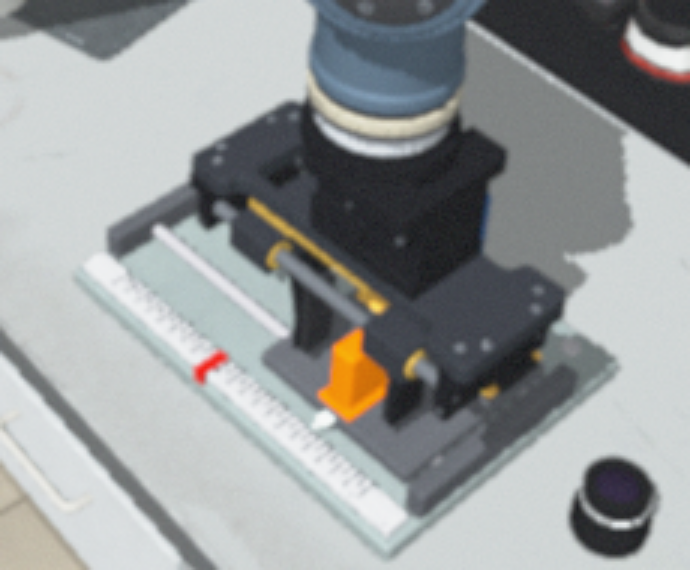

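The fingers straddle the orange tab (355,375 in the crop). The pointer is at (323,420) and the clip at (211,366). Next I grip the tab gently.

Emit:
{"fn": "arm_command", "kwargs": {"deltas": [-1,0,0,0,0,-1,0,0,0,0,-1,0,0,0,0,-1,0,0,0,0,-1,0,0,0,0,-1,0,0,0,0], "newtons": 15}}

```text
time: 4.78
position: [0.439, -0.3271, 0.0477]
tool_rot: [-0.029, 1.0, 0.001, -0.0]
ft_force: [1.7, 3.6, 3.0]
grip_width: 0.0158
grip_force: 15.0
```

Run:
```python
from h import *
show();print(press(status.get_obs()['position']))
p,d=cam('scene');cv2.imwrite('pics/s3raw.png',p[:,:,::-1]);cv2.imwrite('pics/s3.png',cv2.resize(p[320:420,280:400,::-1],None,fx=6,fy=6,interpolation=cv2.INTER_CUBIC))
```

```text
4.78 [ 0.439  -0.3271  0.0477] yaw y 93.37 z [-5.0e-04  1.5e-03 -1.0e+00] F [1.68 3.65 3.01] w 0.0158 14.99
[-0.03541658 -0.05814597]
```

View pics/s3.png

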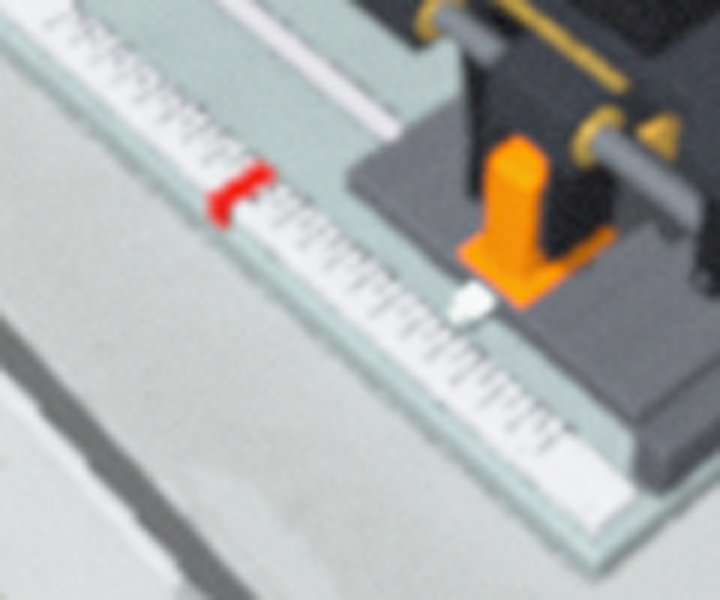

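The tab is gripped (15.8 mm between the pads). The pointer tip is at about (356,373) and the clip at (320,351) in the full image, so the gap is about 73 mm. I move most of the way now.

Emit:
{"fn": "arm_command", "kwargs": {"deltas": [-1,0,0.006,0,0,-1,0,0.006,0,0,-1,0,0.006,0,0,-1,0,0.006,0,0,-1,0,0.006,0,0,-1,0,0.006,0,0,-1,0,0.006,0,0,-1,0,0.006,0,0,-1,0,0.006,0,0,-1,0,0.006,0,0,-1,0,0,0,0,-1,0,0,0,0]}}

```text
time: 6.32
position: [0.4357, -0.269, 0.0477]
tool_rot: [-0.03, 1.0, -0.001, 0.0]
ft_force: [-2.3, -3.4, 2.3]
grip_width: 0.0158
grip_force: 15.0
```

Run:
```python
from h import *
show();print(press(status.get_obs()['position']))
p0=cv2.imread('pics/s3raw.png')[:,:,::-1]
print('before ptr',press(onz('scene',356.,373.,.028)))
p,d=cam('scene');cv2.imwrite('pics/s4raw.png',p[:,:,::-1]);cv2.imwrite('pics/s4.png',cv2.resize(p[325:385,295:359,::-1],None,fx=10,fy=10,interpolation=cv2.INTER_CUBIC))
```

```text
6.33 [ 0.4357 -0.269   0.0477] yaw y 93.41 z [ 2.0e-04 -1.2e-03 -1.0e+00] F [-2.33 -3.45  2.35] w 0.0158 15.01
[-3.53894489e-02  8.65315468e-05]
before ptr [-0.06751375 -0.06026805]
```

View pics/s4.png

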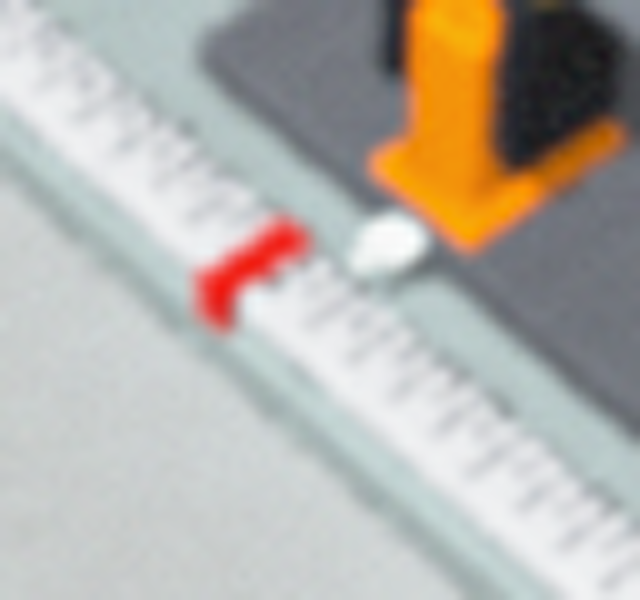

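Run:
```python
from h import *
f=lambda x,y:((x+.5)/10-.5+295,(y+.5)/10-.5+325)
for n,x,y,z in(('tip',357,262,.028),('tip base',395,240,.028),('clip back',293,240,.023),('clip mid',253,262,.023),('clip front',212,287,.023)): print(n,press(onz('scene',*f(x,y),z)).round(4))
p=cam('top')[0];np.save('t4.npy',p);g=p.min(2).astype(int);print(g[303:320,386:404])
print(status.get_obs()['position'])
```

```text
tip [-0.0675  0.0005]
tip base [-0.0596 -0.    ]
clip back [-0.0694  0.0143]
clip mid [-0.0775  0.0151]
clip front [-0.0862  0.0154]
[[ 94  93  93  92  91  91  92  90  90  87  86  89  85  88  84  85  84  86]
 [ 92  91  92  92  91  91  90  91  91  89  87  89  87  88  89  86  84  86]
 [ 94  95  93  92  92  94  90  91  90  90  89  88  87  87  88  87  87  86]
 [ 93  97  92  92  94  92  92  92  89  91  92  88  88  86  88  86  87  86]
 [ 93  93  94  93  93  92  93  91  91  91  91  89  91  88  88  86  86  88]
 [ 94  94  95  92  93  94  92  93  91  90  90  89  89  87  87  87  87  88]
 [ 94  95  94  93  93  92  92  93  91  91  90  91  91  91  89  88  88  87]
 [ 98  94  93  94  93  93  94  92  92  94  91  90  94  89  88  88  86  88]
 [ 96  97  95  93  93  96  94  92  92  91  93  90  90  90  88  88  85  88]
 [ 98  97  96  95  94  95  94  91  93  92  91  91  92  90  90  90  88  88]
 [ 98  98  96  95  95  95  94  95  92  91  92  93  93  91  93  91  89  89]
 [ 98  97  98  96  95  93  96  93  92  92  94  93  92  91  90  91  87  89]
 [ 99  95  98  97  98  95  94  95  94  92  91  93  92  91  90  91  91  91]
 [ 97  98  96  97  98  98  95  93  94  93  94  92  93  91  92  91  92  92]
 [102  99  95  96  98  98  95  95  94  94  94  93  93  91  93  90  91  91]
 [ 99 100  99  96  99  97  95  97  95  95  93  94  92  92  91  93  94  91]
 [ 98 100  99  98  99  96  96  98  94  95  94  94  95  93  93  92  91  90]]
[ 0.435673   -0.26897032  0.04767447]
```

Emit:
{"fn": "arm_command", "kwargs": {"deltas": [-1,0,0.004,0,0,-1,0,0.004,0,0,-1,0,0.003,0,0,-1,0,0.002,0,0,-1,0,0.001,0,0,-1,0,0,0,0,-1,0,0,0,0,-1,0,0,0,0]}}

```text
time: 7.42
position: [0.4348, -0.2547, 0.0477]
tool_rot: [-0.03, 1.0, -0.0, 0.0]
ft_force: [-3.1, -3.8, 2.9]
grip_width: 0.0157
grip_force: 15.0
```

Run:
```python
from h import *
show();print(press(status.get_obs()['position']))
p,d=cam('scene');cv2.imwrite('pics/s5raw.png',p[:,:,::-1]);cv2.imwrite('pics/s5.png',cv2.resize(p[325:385,295:359,::-1],None,fx=10,fy=10,interpolation=cv2.INTER_CUBIC))
```

```text
7.42 [ 0.4348 -0.2547  0.0477] yaw y 93.41 z [ 1.e-04 -8.e-04 -1.e+00] F [-3.14 -3.84  2.86] w 0.0157 15.0
[-0.03536932  0.01441224]
```

View pics/s5.png

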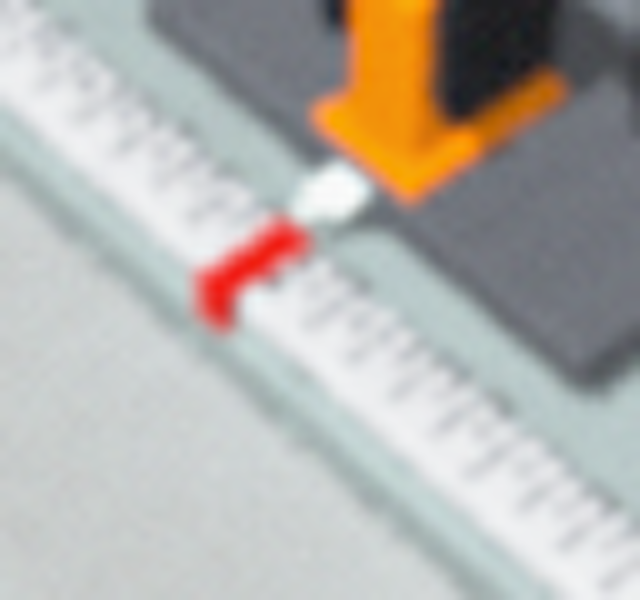

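The pointer now lines up with the clip: tip at about (300,215) in the crop, and the clip's back end at (292,238). I relax the push, release and lift.

Emit:
{"fn": "arm_command", "kwargs": {"deltas": [-1,0,-0.0015,0,0,-1,0,0,0,0,0.3,0,0,0,0,0.3,0,0,0,0,0.3,0,0,0,0,0.3,0,0,-0.03,0,0.3,0,0,-0.04,0,0.3,0,0,-0.05,0,-1,-0.03,0,-0.02,0,-1,-0.05,0.02,0,0,-1,0,0.05,0,0,-1,0,0.05,0,0]}}

```text
time: 8.98
position: [0.5079, -0.1298, 0.1872]
tool_rot: [-0.029, 1.0, 0.0, -0.0]
ft_force: [-0.1, 0.6, -0.2]
grip_width: 0.0243
grip_force: 0.0
```

Run:
```python
from h import *
show();print(press(status.get_obs()['position']))
p,d=cam('scene');q,e=cam('top')
A=cv2.resize(p[325:385,280:359,::-1],(790,600),interpolation=cv2.INTER_CUBIC)[100:400]
B=cv2.resize(q[292:322,360:439,::-1],(790,300),interpolation=cv2.INTER_CUBIC)
cv2.imwrite('pics/s6.png',np.vstack([A,B]))
np.save('t6.npy',q)
t=pw(.04,0);go(np.r_[t,.187],np.r_[t,.13])
```

```text
8.97 [ 0.5079 -0.1298  0.1872] yaw y 93.36 z [-0.e+00  5.e-04 -1.e+00] F [-0.15  0.62 -0.19] w 0.0243 0.0
[0.04490433 0.13479849]
to [ 0.5109 -0.2647  0.187 ] tool delta [ 0.0035 -0.1388 -0.0006]
to [ 0.5109 -0.2647  0.13  ] tool delta [-0.0002 -0.0002  0.057 ]
```

View pics/s6.png

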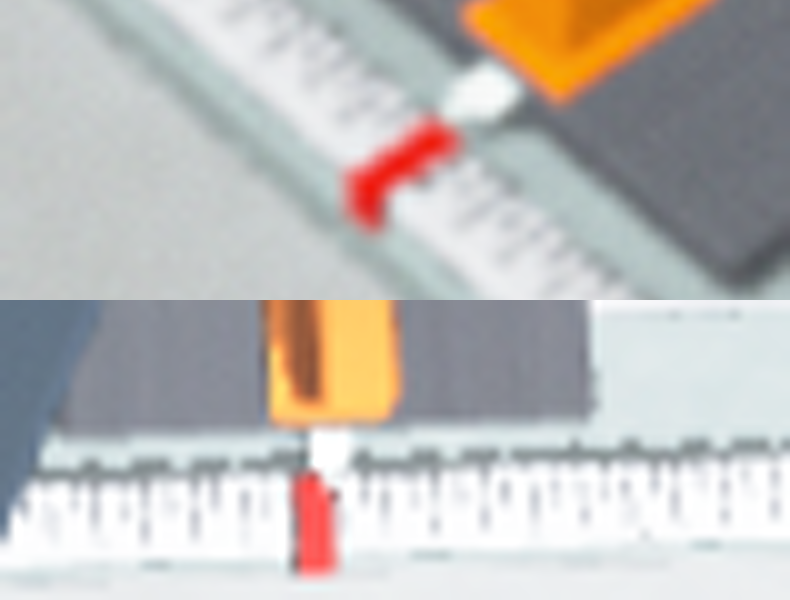

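Run:
```python
from h import *
q=np.load('t6.npy');g=q.min(2).astype(int);print(g[303:320,386:398]);print('r-g');print((q[:,:,0].astype(int)-q[:,:,1])[303:320,386:398])
for r,c,z in((306,392.5,.028),(308,392.5,.028),(314,391,.023)): print(press(onz('top',float(c),float(r),z)).round(4))
f=lambda x,y:((x+.5)/10-.5+280,(y+100.5)/10-.5+325)
for n,x,y,z in(('tip',450,110,.028),('base',500,80,.028),('clipback',443,138,.023),('mid',400,165,.023)): print(n,press(onz('scene',*f(x,y),z)).round(4))
```

```text
[[140 116 112 113 111 110 109 110 108 116 117 116]
 [153 145 145 131 129 166 172 165 172 162 160 157]
 [192 193 193 174 158 245 248 246 247 213 200 200]
 [220 204 202 204 177 255 255 255 254 225 204 219]
 [201 153 146 144 132 255 255 255 252 179 144 196]
 [143 146 144 140 137 253 254 253 230 156 140 143]
 [190 215 195 129 117 120 235 239 227 222 164 203]
 [239 252 243 123  84  88 187 235 253 254 211 249]
 [237 250 236 117  88  90 121 129 249 252 205 250]
 [231 250 242 122  89  89  91 168 246 252 233 250]
 [234 251 252 140  85  90  91 174 233 252 253 253]
 [253 253 253 144  89  90  89 172 233 252 253 252]
 [253 252 252 150  91  90  88 172 242 252 252 253]
 [252 252 252 164 100  92  90 172 250 250 250 249]
 [245 249 245 141  95  91  91 156 238 233 230 228]
 [220 220 219 126  98  93 101 158 225 227 228 227]
 [229 229 222 189 171 169 178 204 227 228 227 225]]
r-g
[[ -2  64  55  55  55  57  57  57  59  58  57  58]
 [ -5  32  48  56  55  36  34  34  29  21  20  20]
 [-11 -11 -11 -11  -8  -3  -2  -3  -2 -12 -13 -12]
 [-11 -14 -12 -12  -9   0   0   0  -1  -7 -12 -11]
 [-13 -11  -9  -9  -8   0   0   0  -1 -10 -10 -14]
 [ -8 -10  -9  -8  -8  -1   0  -1  -5  -9  -9  -9]
 [ -6  -6  -5  27  72  79   6  -3  -2  -4  -5  -4]
 [ -2   0  -1  81 161 159  60   3   0   0  -3  -1]
 [ -2  -1  -2  88 161 161 129  46   0   0  -3   0]
 [ -1  -1  -2  66 160 161 159  46   0   0  -1  -1]
 [ -2  -1  -1  41 163 161 160  56   1   0   0   0]
 [  0   0   0  21 159 160 160  60   2   0   0  -1]
 [  0  -1  -1  24 157 160 161  68   1   0  -1   0]
 [  0  -1   0  30 152 158 160  73   0  -1  -1  -1]
 [ -2  -1  -2  28 155 158 159  85  -1  -6  -6  -6]
 [-10 -10 -10  25 152 158 149  80  -1  -7  -7  -6]
 [ -5  -4  -6   7  80  83  70  30  -1  -2  -3  -4]]
[-0.0575  0.0127]
[-0.0616  0.013 ]
[-0.0738  0.016 ]
tip [-0.0671  0.0152]
base [-0.0564  0.0146]
clipback [-0.0691  0.0146]
mid [-0.0783  0.0149]
```

The top view shows the pointer (392.6,308) about 1.5 to 2 px right of the clip's line. The scene view's reading depends more on the assumed height, so I trust the top view and plan a bounded correction of about 2 mm with a second grip.

Run:
```python
from h import *
t=pw(-.036,.0145);go(np.r_[t,.187],np.r_[t,.047])
```

```text
to [ 0.4342 -0.2546  0.187 ] tool delta [ 0.0794 -0.1239 -0.0003]
to [ 0.4342 -0.2546  0.047 ] tool delta [-0.0005 -0.0006  0.14  ]
```

Emit:
{"fn": "arm_command", "kwargs": {"deltas": [0.3,0.04,-0.042,0,0,0.3,0.0395,-0.042,0,0,0.3,0,-0.04,0,0,0.3,0,0,0,0,0.3,0,0,0.04,0,0.3,0,0,0.04,0,0.3,0,0,0.03,0,0.3,0,0,0.03,0,0.3,0,0,0,0,0.3,0,0,0,0]}}

```text
time: 10.32
position: [0.4361, -0.2596, 0.0482]
tool_rot: [-0.03, 1.0, -0.0, 0.0]
ft_force: [-0.2, 0.3, 0.0]
grip_width: 0.0564
grip_force: 0.0
```

Emit:
{"fn": "arm_command", "kwargs": {"deltas": [-1,0,0,0,0,-1,0,0,0,0,-1,0,0,0,0,-1,0,0,0,0,-1,0,0,0,0,-1,0,0,0,0], "newtons": 10}}

```text
time: 11.08
position: [0.4354, -0.2587, 0.0476]
tool_rot: [-0.03, 1.0, 0.001, -0.0]
ft_force: [0.9, 3.9, 4.3]
grip_width: 0.0163
grip_force: 10.0
```

Run:
```python
from h import *
show();print(press(status.get_obs()['position']))
```

```text
11.07 [ 0.4354 -0.2587  0.0476] yaw y 93.39 z [-6.0e-04  1.3e-03 -1.0e+00] F [0.86 3.88 4.27] w 0.0163 9.99
[-0.03502416  0.01034606]
```

Emit:
{"fn": "arm_command", "kwargs": {"deltas": [-1,0,0.002,0,0,-1,0,0.002,0,0,-1,0,0.002,0,0,-1,0,0,0,0,-1,0,0,0,0,-1,0,0,0,0]}}

```text
time: 11.82
position: [0.4353, -0.2552, 0.0477]
tool_rot: [-0.03, 1.0, -0.001, 0.0]
ft_force: [-2.4, -3.2, 1.3]
grip_width: 0.0159
grip_force: 10.0
```

Run:
```python
from h import *
show();print(press(status.get_obs()['position']))
```

```text
11.82 [ 0.4353 -0.2552  0.0477] yaw y 93.42 z [ 3.0e-04 -2.3e-03 -1.0e+00] F [-2.4  -3.17  1.29] w 0.0159 10.01
[-0.0349264   0.01386279]
```

Emit:
{"fn": "arm_command", "kwargs": {"deltas": [-1,0,0.0015,0,0,-1,0,0.001,0,0,-1,0,0,0,0,-1,0,0,0,0]}}

```text
time: 12.32
position: [0.4351, -0.2525, 0.0476]
tool_rot: [-0.03, 1.0, -0.001, 0.0]
ft_force: [-3.3, -4.0, 2.7]
grip_width: 0.0157
grip_force: 10.0
```

Run:
```python
from h import *
show();print(press(status.get_obs()['position']))
```

```text
12.32 [ 0.4351 -0.2525  0.0476] yaw y 93.42 z [ 2.0e-04 -1.9e-03 -1.0e+00] F [-3.32 -3.96  2.69] w 0.0157 10.01
[-0.03496567  0.01658014]
```

Emit:
{"fn": "arm_command", "kwargs": {"deltas": [-1,0,-0.001,0,0,-1,0,0,0,0,0.3,0,0,0,0,0.3,0,0,0,0,0.3,0,0,0,0,0.3,0,0,-0.03,0,0.3,0,0,-0.04,0,0.3,0,0,-0.05,0,-1,-0.03,0,-0.02,0,-1,-0.05,0.02,0,0,-1,0,0.05,0,0,-1,0,0.05,0,0]}}

```text
time: 13.82
position: [0.5082, -0.1262, 0.1873]
tool_rot: [-0.029, 1.0, 0.0, 0.0]
ft_force: [-0.6, -0.0, -0.9]
grip_width: 0.0241
grip_force: 0.0
```

Run:
```python
from h import *
show()
p,d=cam('scene');q,e=cam('top')
A=cv2.resize(p[325:385,280:359,::-1],(790,600),interpolation=cv2.INTER_CUBIC)[100:400]
B=cv2.resize(q[292:322,360:439,::-1],(790,300),interpolation=cv2.INTER_CUBIC)
cv2.imwrite('pics/s7.png',np.vstack([A,B]))
g=q.min(2).astype(int);print(g[303:320,386:398])
t=pw(.04,0);go(np.r_[t,.187],np.r_[t,.12])
```

```text
13.82 [ 0.5082 -0.1262  0.1873] yaw y 93.37 z [ 1.e-04  4.e-04 -1.e+00] F [-0.56 -0.03 -0.85] w 0.0241 0.0
[[112 110 111 111 111 109 101 108 110 116 117 115]
 [142 147 132 131 167 173 172 147 147 159 158 149]
 [191 193 176 156 246 248 248 225 203 202 200 201]
 [222 207 203 167 255 255 255 252 230 205 203 220]
 [202 155 147 134 255 255 254 253 222 155 144 195]
 [144 145 145 136 253 254 247 226 158 143 141 143]
 [191 214 197 131 117 243 228 205 220 222 167 203]
 [239 252 243 124  83 212 189 225 253 254 211 250]
 [237 251 236 118  89 122  98 126 249 252 205 250]
 [231 250 243 122  88  90  92 167 246 251 233 251]
 [235 251 252 142  87  91  89 173 233 252 253 253]
 [253 253 253 145  88  92  91 175 233 252 253 253]
 [253 253 252 151  92  91  90 172 242 252 253 253]
 [252 252 252 163 100  94  91 171 250 250 250 250]
 [245 249 245 143  97  93  92 156 239 233 231 228]
 [221 222 219 126  98  93 100 159 226 227 228 227]
 [229 229 224 189 173 169 180 206 228 227 227 227]]
to [ 0.5109 -0.2647  0.187 ] tool delta [ 0.004  -0.1424 -0.0006]
to [ 0.5109 -0.2647  0.12  ] tool delta [-0.0003 -0.0003  0.067 ]
```

View pics/s7.png

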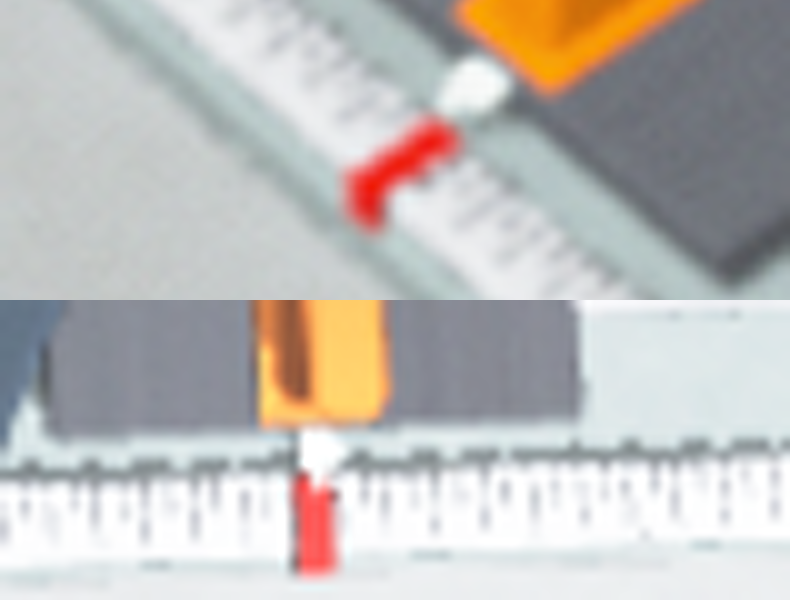

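The pointer now sits over the clip in the top view (tip about 391.6, clip about 390.8), and the scene view agrees within 2 mm. On to the plunger.

Emit:
{"fn": "arm_command", "kwargs": {"deltas": [-1,0.004,-0.05,0,0,-1,0,-0.05,0,0,-1,0,-0.042,0,0,-1,0,0,0.035,0,-1,0,0,0.025,0,-1,0,0,0,0,-1,0,0,0,0]}}

```text
time: 14.8
position: [0.5129, -0.2702, 0.1283]
tool_rot: [-0.03, 1.0, -0.0, 0.001]
ft_force: [0.1, -0.3, -0.1]
grip_width: 0.0004
grip_force: 0.0
```

Run:
```python
from h import *
show();t=pw(.04,0);go(np.r_[t,.107],np.r_[t,.090])
```

```text
14.8 [ 0.5129 -0.2702  0.1283] yaw y 93.39 z [ 1.1e-03 -9.0e-04 -1.0e+00] F [ 0.14 -0.33 -0.13] w 0.0004 0.0
to [ 0.5109 -0.2647  0.107 ] tool delta [0.0017 0.0057 0.0213]
to [ 0.5109 -0.2647  0.09  ] tool delta [0.    0.    0.017]
```

Emit:
{"fn": "arm_command", "kwargs": {"deltas": [-1,0.002,0.0055,0.01,0,-1,0,0,0.007,0,-1,0,0,0.007,0,-1,0,0,0.006,0,-1,0,0,0.005,0,-1,0,0,0.004,0,-1,0,0,0,0,-1,0,0,0,0]}}

```text
time: 15.8
position: [0.5101, -0.264, 0.0913]
tool_rot: [-0.03, 1.0, -0.0, 0.0]
ft_force: [-4.0, 3.6, 19.6]
grip_width: 0.0005
grip_force: 9.8
```

```bash
python3 -c "
from h import *
show()"
```

```text
15.8 [ 0.5101 -0.264   0.0913] yaw y 93.41 z [ 6.e-04 -3.e-04 -1.e+00] F [-4.    3.56 19.62] w 0.0005 9.79
```

It is at the stop: z is 91.3 mm and the force, 19.6 N, is well above the spring's 10 N. I hold for about a second, then rise straight up.

Emit:
{"fn": "arm_command", "kwargs": {"deltas": [-1,0,0,0,0,-1,0,0,0,0,-1,0,0,0,0,-1,0,0,0,0,-1,0,0,0,0,-1,0,0,0,0,-1,0,0,0,0,-1,0,0,0,0]}}

```text
time: 16.8
position: [0.5101, -0.264, 0.0913]
tool_rot: [-0.03, 1.0, -0.0, 0.0]
ft_force: [-5.0, 4.3, 20.4]
grip_width: 0.0008
grip_force: 9.8
```

Emit:
{"fn": "arm_command", "kwargs": {"deltas": [-1,0,0,-0.006,0,-1,0,0,-0.006,0,-1,0,0,-0.008,0,-1,0,0,-0.02,0,-1,0,0,-0.04,0,-1,0,0,-0.04,0,-1,0,0.05,0,0,-1,0,0.05,0,0,-1,0,0.04,0,0,-1,0,0,0,0,-1,0,0,0,0,-1,0,0,0,0]}}

```text
time: 18.3
position: [0.5023, -0.1259, 0.2085]
tool_rot: [-0.029, 1.0, -0.0, 0.0]
ft_force: [-0.1, 0.1, -1.0]
grip_width: 0.0004
grip_force: 0.0
```

Run:
```python
from h import *
show()
p,d=cam('scene');q,e=cam('top')
g=q.min(2).astype(int);print(g[303:314,386:398])
m=comps(p,(0,150,90),(5,255,255),(340,270,420,310));v,u=np.nonzero(m);w=world('scene',u,v,d[v,u]);print('plunger z',np.median(w[:,2]),u.mean(),v.mean())
a=np.load('top1.npz')['p'].astype(int);b=q.astype(int)
for nm,(x0,y0,x1,y1) in dict(tin=(185,240,222,282),mag=(470,252,500,278)).items(): print(nm,abs(a-b)[y0:y1,x0:x1].mean())
A=np.load('scene1.npz')['p'].astype(int)
for nm,(x0,y0,x1,y1) in dict(bottle=(250,145,290,212),tin=(228,208,264,238),mag=(438,380,472,416)).items(): print(nm,abs(A-p)[y0:y1,x0:x1].mean())
```

```text
18.3 [ 0.5023 -0.1259  0.2085] yaw y 93.32 z [ 6.e-04 -7.e-04 -1.e+00] F [-0.14  0.06 -1.05] w 0.0004 0.0
[[110 109 109 108 108 107  99 106 106 116 114 112]
 [142 143 128 128 167 170 169 145 146 157 156 146]
 [188 188 172 153 244 247 247 224 200 198 198 195]
 [217 202 201 164 254 255 255 252 228 203 200 216]
 [199 153 144 131 255 255 254 253 219 153 141 192]
 [143 142 142 133 253 254 246 223 155 138 138 139]
 [188 211 194 127 114 241 226 201 217 219 163 200]
 [237 251 241 122  83 208 187 222 252 253 207 248]
 [236 250 235 116  86 119  96 125 248 251 200 249]
 [228 249 241 120  86  88  91 167 244 251 231 250]
 [234 250 252 138  85  88  88 170 231 251 252 252]]
plunger z 0.10447404014424272 378.5132275132275 290.3201058201058
tin 28.266838266838267
mag 30.36880341880342
bottle 25.878482587064678
tin 9.27037037037037
mag 5.419934640522876
```

```bash
python3 -c "
from h import *
print(order.hand_in())"
```

```text
the job is handed in; nothing more can be done
None
```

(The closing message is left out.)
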